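Line up a flange bearing with a drift and drop in its side screws

ROBOT

A 7-joint arm with a two-finger parallel gripper is mounted at the origin on the work surface. World frame = base frame: x ahead of the robot, y to its left, z up, the work surface at z = 0. Lengths are in mm, angles in rad, forces in N, time in s.
With the tool pointing down it reaches from about 400 to 925 mm from the base axis. Payload 4.1 kg.
Tool frame: the origin (TCP) lies where the fingers leave the gripper's body, on its centre line; the fingertips stand 73 mm ahead of it and the grasp point (between the pads) lies 54 mm ahead of it; z points along the fingers, y is the line along which they close (so a half turn about z gives the same grasp; the last joint's range is limited). The gripper opens to 85 mm and grips with 20 to 120 N. Pads are 22 mm wide; open, the fingers measure 114 mm over their backs; the gripper's body (76 mm by 85 mm) begins 54 mm behind the grasp point. The pads swing forward as they close: fully open they stand 13 mm farther back than shut.
Start: joints at [1.072, 0.398, 0.045, 1.537, -0.019, 1.207, -0.051], TCP at [253.039, -598.752, 303.947] pointing down, gripper open.
Joint ranges: [-2.82, 2.82], [-0.49, 2.23], [-1.37, 1.46], [0, 2.46], [-1.36, 4.5], [0.23, 2], [-2.94, 2.94]. Speed limits (rad/s): [2.57, 2.57, 3.14, 3.14, 3.14, 3.14, 3.14].

INTERFACE

Orientations are given as a 3x3 rotation matrix whose columns are the frame's x, y, z axes.
In Python, from station import status, vision, bot gives the robot as it stands.
- The arm moves only by the tool move_arm, never from a script. Its arguments are lists of equal length, an entry for each row: "grip": the finger opening in mm, from 0 to 85.4; "xyz": the shift along the tool's x, y, z in mm, a list of three; "dr": the turn, a rotation vector about the tool's x, y, z in degrees, a list of three. A call has 1 to 12 rows; each row shifts and turns the commanded pose from where the row before left it, along the tool's axes as they then stand; what a row does not reach is not made up. A row lasts 1/10 s, in which the tool goes at most 50 mm and 8.59 degrees, less where a joint would pass 70% of its speed; a pose out of reach is approached as far as the arm can. A call is refused whole if a number of a shift passes 50 or a number of a turn 8.59, either way. A call with a gripper value outside its range is refused whole. The fingers move at their own pace and stop on an object; "grip_force" is the grip in N (left out, the last holds). Time passes only in rows, so rows that do not move let the fingers close. It gives the time, the measured TCP pose, the force, the opening and the grip force at its end, in the units of the state.
- status.state(): the state, without advancing time (a new reading comes with each control period).
- vision.read_camera(name): name is "scene" or "side" or "wrist"; returns a dict with "frame" (384x512x3 uint8, red, green, blue), "mtx" (3x3 intrinsics, pixels), "k1" (the pictures are not rectified: a ray, as slopes to the right and down, at radius r is drawn at 1 + k1 r^2 times it, then the intrinsics apply), "cam_to_world" (4x4, takes a point from camera to world coordinates). Camera axes: x right, y up, looking along -z (the intrinsics and any distortion apply to the point x, -y, -z); pixel columns grow to the right and rows downward; lengths in mm; the calibration is good to about 2 mm. A picture is of the moment at which its call begins. There is no depth.
- bot.hand_in(): hands the job in; it is judged then, once.
The state is a dict: "t": time; "joint_pos": joint angles; "joint_velocities": joint speeds; "joint_torque": joint torques, N m; "tcp_pos": TCP position; "eef_rot": TCP orientation; "wrist_force": force on the tool from outside, world axes, zero at the start; "ft_torque": the same for the moment, N m; "gripper_width": finger opening in mm; "grasp_force": force on a finger pad.
Only numpy, scipy, OpenCV 4.12 (cv2) and the standard library are available. Lean on these libraries where they do the work, as an engineer would, in place of code of your own. Each camera call takes 0.05 s, during which the arm holds its last target. There are 200 camera calls.

TASK

The four-bolt flange bearing on the turntable stand hangs on one fitted screw and has swung off its holes. Take the tapered drift from the wooden block, feel for the corner hole opposite the fitted screw and for the plate's hole under it, and work the drift down without forcing until its collar sits flat on the flange and the holes line up. Leave it standing there and fit the two socket-head screws from the block in the two remaining holes, heads fully down on the flange; leave everything else as it lies.

Things in the scene. Friction and masses are not known exactly. Their poses are not given: they have to be found in the camera images.
- stand: Black steel frame of a turntable, bolted down, 220 x 192 mm, 84 mm high; origin at the centre of its foot, z up, x and y along its sides. On it two bright rails and a black plate 200 x 200 x 10 mm (top 100 mm above the bench), clamped immovably through crossed slots: the plate sits up to 10 mm either way in x and in y from the middle, unmeasured. On the plate lies the flange bearing.
- corner_mid (a point): Where the plate's corner hole opposite the fitted screw would be if the plate sat in the middle: (51, 51) mm in the stand's frame, at the height of the flange's top face (116 mm). The real hole lies up to 10 mm off in x and in y. The plate's holes are 16 mm wide, right through, with free room below. Touch down slowly (under about 25 mm/s): pushes or blows over 50 N would burr the holes.
- side_x_mid (a point): The same for one of the two remaining holes: (51, -51) mm in the stand's frame. All holes share the plate's one offset: a square of 102 mm pitch, sides along the stand's x and y. The fitted screw, the flange's pivot, is at (-51, -51) mm plus that offset; its head is 21 mm wide, to 16.5 mm above the flange.
- side_y_mid (a point): The same for the other remaining hole: (-51, 51) mm. The flange bearing: grey cast iron, 130 x 130 x 16 mm, 16 mm holes of the same pitch; in its middle a round hub 88 mm wide, 22 mm high, with a steel ring 50 mm wide up to 35 mm. The hub ends 28 mm from each hole's centre; outwards and along the flange's edge is free room.
- bearing_mid (a point): Centre of the flange's top face if the plate sat in the middle, (0, 0, 116) mm. The flange can only turn about the fitted screw, stiffly (about 6 N sideways at its far corner). It has swung 1.7 to 3 degrees anticlockwise from above, unmeasured: its corner hole lies 4 to 7.5 mm from the plate's, along the stand's (-x, +y) diagonal, until it is turned back.
- drift: Bright steel line-up drift, 117 mm long, 0.22 kg, standing in one of the four holes of the wooden block (which one varies). The origin is the centre of the underside of its collar; z is up along it. Above: the collar, 26 mm wide and 5 mm thick, then a round grip 20 mm thick from 5 to 55 mm. Below: a straight part 15 mm thick down to -26 mm, then a taper down to a blunt point 7 mm wide at -62 mm. With its collar on the flange, the straight part fills both holes.
- screw_a: Black M14 socket-head cap screw, 0.08 kg, hanging head up in one of the block's holes. The origin is the centre of the underside of the head; z is up along it. The head is round, 21 mm wide and 14 mm high; the shank is 14 mm thick and 45 mm long, its last 4 mm narrowing to 10.4 mm. Either screw fits either side hole.
- screw_b: The other M14 socket-head cap screw, the same as screw_a.
- block: Hardwood block 250 x 60 x 70 mm, fixed, with four upright holes (17 mm wide, 60 mm apart in a row along its x axis) for the drift, the two screws and a pin punch; the origin is the centre of its underside. Collars and heads rest on its top, 70 mm above the bench. It lies to the left of the stand.
- punch: Bystander: a pin punch in the block, with a 16 mm thick grip and a thin straight 8 mm pin instead of a taper; the origin is the centre of the underside of its collar. Stays in its hole.
- tape: Bystander: roll of masking tape, 110 mm wide, 25 mm high; origin at the centre of its underside.
- glue: Bystander: small glue bottle, 36 mm wide, 90 mm high; origin at the centre of its underside.
- can: Bystander: tin can, 86 mm wide, 120 mm high; origin at the centre of its underside.
- screwdriver: Bystander: screwdriver 190 mm long lying on the bench; origin at its middle, on the bench.
- wrench: Bystander: 200 mm wrench lying on the bench; origin at its middle, on the bench.
- nut: Bystander: M14 nut lying between block and stand; origin at the centre of its underside.
- washer: Bystander: 30 mm washer lying between block and stand; origin at the centre of its underside.

How it is judged (in metres and radians):
On the way, in this order (a step that is already met when the one before it is completed fails the run):
1. the drift stands fully home in the corner hole opposite the fitted screw, through flange and stand, collar flat on the flange (x of drift in the frame of stand between 0.0385 and 0.0635 m and y of drift in the frame of stand between 0.0385 and 0.0635 m and z of drift in the frame of stand between 0.1135 and 0.1185 m and angle between drift's own z axis and vertical below 0.08 rad), for 0.3 s.
2. with the drift still home, one screw is down in a side hole, head on the flange (all of step 1 and ((x of screw_a in the frame of stand between 0.0385 and 0.0635 m and y of screw_a in the frame of stand between -0.0635 and -0.0385 m and z of screw_a in the frame of stand between 0.1135 and 0.1185 m and angle between screw_a's own z axis and vertical below 0.08 rad) or (x of screw_a in the frame of stand between -0.0635 and -0.0385 m and y of screw_a in the frame of stand between 0.0385 and 0.0635 m and z of screw_a in the frame of stand between 0.1135 and 0.1185 m and angle between screw_a's own z axis and vertical below 0.08 rad) or (x of screw_b in the frame of stand between 0.0385 and 0.0635 m and y of screw_b in the frame of stand between -0.0635 and -0.0385 m and z of screw_b in the frame of stand between 0.1135 and 0.1185 m and angle between screw_b's own z axis and vertical below 0.08 rad) or (x of screw_b in the frame of stand between -0.0635 and -0.0385 m and y of screw_b in the frame of stand between 0.0385 and 0.0635 m and z of screw_b in the frame of stand between 0.1135 and 0.1185 m and angle between screw_b's own z axis and vertical below 0.08 rad))), for 0.2 s.
At the end, for the whole second after the job is handed in: The drift stands in the hole opposite the fitted screw, a screw in each of the two others, through flange and plate: collar or head within 2.5 mm of the flange's top face, within 12.5 mm in x and y of the hole's middle place, under 4.5 degrees from upright, all at rest (all of step 1 and (((x of screw_a in the frame of stand between 0.0385 and 0.0635 m and y of screw_a in the frame of stand between -0.0635 and -0.0385 m and z of screw_a in the frame of stand between 0.1135 and 0.1185 m and angle between screw_a's own z axis and vertical below 0.08 rad) and (x of screw_b in the frame of stand between -0.0635 and -0.0385 m and y of screw_b in the frame of stand between 0.0385 and 0.0635 m and z of screw_b in the frame of stand between 0.1135 and 0.1185 m and angle between screw_b's own z axis and vertical below 0.08 rad)) or ((x of screw_a in the frame of stand between -0.0635 and -0.0385 m and y of screw_a in the frame of stand between 0.0385 and 0.0635 m and z of screw_a in the frame of stand between 0.1135 and 0.1185 m and angle between screw_a's own z axis and vertical below 0.08 rad) and (x of screw_b in the frame of stand between 0.0385 and 0.0635 m and y of screw_b in the frame of stand between -0.0635 and -0.0385 m and z of screw_b in the frame of stand between 0.1135 and 0.1185 m and angle between screw_b's own z axis and vertical below 0.08 rad))) and linear speed of each of drift, screw_a, screw_b below 0.02 m/s); the robot touches nothing.
It fails at once if the drift pressed on the stand, its plate or the flange with more than 50 N (contact force between drift and stand above 50 N).
It fails at once if a screw pressed on the stand, its plate or the flange with more than 50 N (contact force between any of screw_a, screw_b and stand above 50 N).
It fails at once if the pin punch pulled 10 mm from its place (distance of punch from where it was at the start of the episode above 0.01 m).
It fails at once if another thing on the bench moved more than 30 mm (distance of any of tape, glue, can, wrench, screwdriver, nut, washer from where it was at the start of the episode above 0.03 m).
It also fails if it takes over 72 s, if anything falls off the work surface, if the arm or the gripper's body presses on something with over 40 N, if the wrist force passes 120 N, or if a joint passes its speed limit or range.

## Working session

There is one attempt and no reset: what is moved stays moved. The work goes in short steps, Python scripts to look and compute and a tool call to move; the robot and the scene stay as the last step left them, time stands still between calls to the robot, and variables do not carry over. Pictures are saved under pics/ and viewed, at most 10 in all, crops included, and the job is handed in when it is done.

Besides the shell and the picture viewer there is one more tool, called after "Call:" as name(argument=value, ...) on one line, values as JSON. move_arm: Moves the arm, as the interface text tells. Its arguments: {"type":"object","properties":{"grip":{"type":"array","items":{"type":"number"}},"xyz":{"type":"array","items":{"type":"array","items":{"type":"number"}}},"dr":{"type":"array","items":{"type":"array","items":{"type":"number"}}},"grip_force":{"type":"number"}},"required":["grip","xyz","dr"]}

```bash
ls; mkdir -p pics; cat > h.py <<'E'
import numpy as np, cv2
from station import status, vision, bot
def cam(n):
    c=vision.read_camera(n); np.savez(''+n+'.npz',**c); return c
def load(n): return dict(np.load(''+n+'.npz'))
def ray(c,u,v):
    K=np.array(c['mtx']);x=(u-K[0,2])/K[0,0];y=(v-K[1,2])/K[1,1]
    k=float(c['k1']);a,b=x,y
    for _ in range(30):
        s=1+k*(a*a+b*b);a,b=x/s,y/s
    T=np.array(c['cam_to_world']);return T[:3,3],T[:3,:3]@np.array([a,-b,-1.])
def onz(c,u,v,z):
    o,d=ray(c,u,v);return o+d*(z-o[2])/d[2]
def proj(c,p):
    T=np.array(c['cam_to_world']);q=T[:3,:3].T@(np.array(p,float)-T[:3,3]);a,b=q[0]/-q[2],-q[1]/-q[2]
    s=1+float(c['k1'])*(a*a+b*b);K=np.array(c['mtx']);return K[0,0]*a*s+K[0,2],K[1,1]*b*s+K[1,2]
def save(c,name,crop=None,f=1):
    im=c['frame'][...,::-1]
    if crop: x0,y0,x1,y1=crop; im=im[y0:y1,x0:x1]
    cv2.imwrite('pics/'+name,cv2.resize(im,None,fx=f,fy=f,interpolation=cv2.INTER_CUBIC))
E
python3 - <<'E'
from h import *
a=cam('scene');b=cam('side')
for c in(a,b):print(c['mtx'],c['k1'],np.round(c['cam_to_world'],3))
im=np.vstack([a['frame'],b['frame']])[...,::-1]
cv2.imwrite('pics/a.png',cv2.resize(a['frame'][...,::-1],(800,600)));cv2.imwrite('pics/b.png',cv2.resize(b['frame'][...,::-1],(800,600)))
s=status.state();print(s)
E
```

```text
pics
[[423.39016165   0.         259.0626478 ]
 [  0.         423.39016165 186.36828701]
 [  0.           0.           1.        ]] -0.1484947955363271 [[ 6.060000e-01 -6.430000e-01  4.680000e-01  1.185139e+03]
 [ 7.950000e-01  4.930000e-01 -3.540000e-01 -5.454590e+02]
 [-3.000000e-03  5.860000e-01  8.100000e-01  1.178223e+03]
 [ 0.000000e+00  0.000000e+00  0.000000e+00  1.000000e+00]]
[[405.14392255   0.         260.42028855]
 [  0.         405.14392255 196.69055556]
 [  0.           0.           1.        ]] -0.07216342177667961 [[-7.93000e-01  3.41000e-01 -5.05000e-01  1.15560e+02]
 [-6.09000e-01 -4.59000e-01  6.47000e-01  5.40912e+02]
 [-1.10000e-02  8.20000e-01  5.72000e-01  6.42666e+02]
 [ 0.00000e+00  0.00000e+00  0.00000e+00  1.00000e+00]]
{'t': 0.1, 'joint_pos': array([ 1.072011  ,  0.39912174,  0.0450549 ,  1.53774568, -0.01869469,
        1.20692475, -0.050661  ]), 'joint_velocities': array([ 9.38638323e-04, -3.14751677e-03, -5.12251224e-04, -1.30533753e-03,
       -5.62366149e-04,  2.39644109e-05, -1.78935886e-04]), 'joint_torque': array([ 3.53759424e-03, -4.76257503e+01,  1.37027744e+00, -2.54947954e+01,
        1.20062844e-02,  5.02011128e-03, -7.89005725e-06]), 'tcp_pos': array([ 252.84022094, -598.32605326,  302.96893473]), 'eef_rot': array([[ 9.21091597e-01,  3.89345100e-01, -8.14595527e-04],
       [ 3.89345929e-01, -9.21090251e-01,  1.58042345e-03],
       [-1.34985873e-04, -1.77287421e-03, -9.99998419e-01]]), 'wrist_force': array([-0.2155011 , -0.59842874, -0.23512742]), 'ft_torque': array([-0.03453347,  0.09387822, -0.02200746]), 'grasp_force': 0.0, 'gripper_width': 85.31442727573037}
```

View pics/a.png

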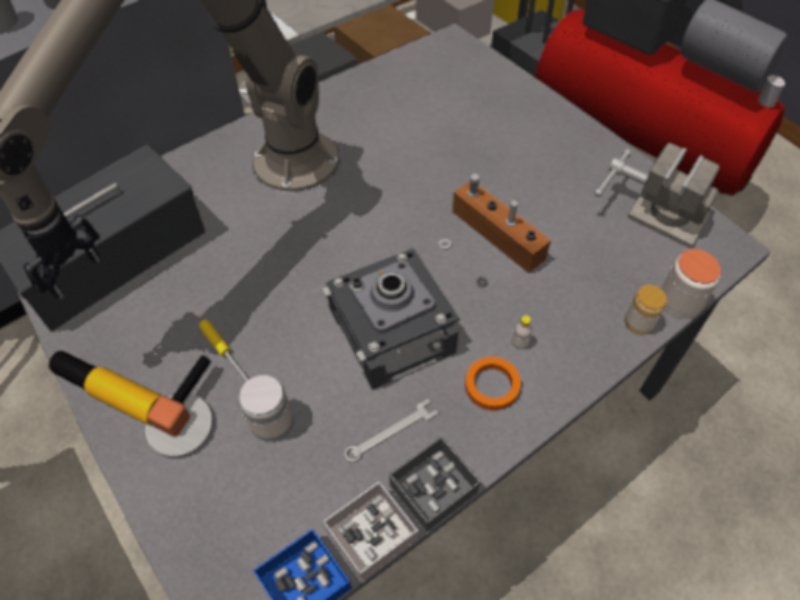

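View pics/b.png

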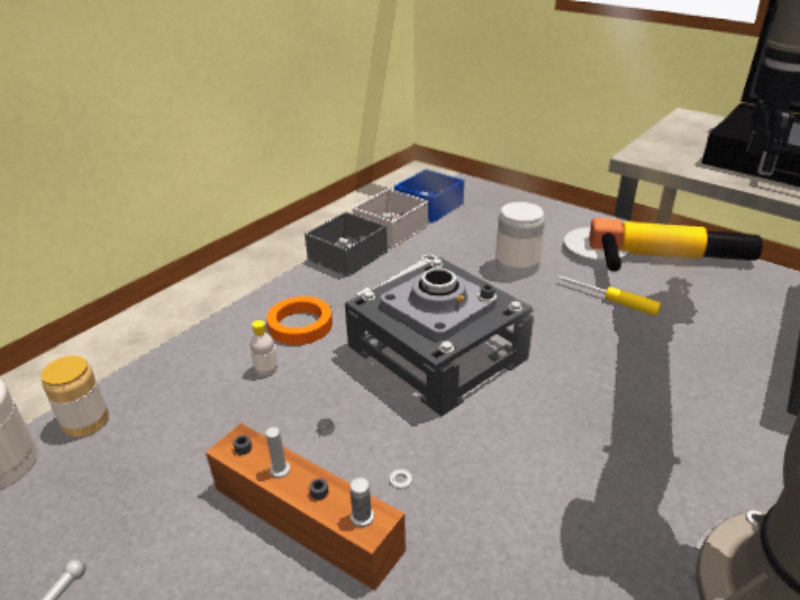

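The scene shows the stand at about (395,310) px with the flange on it, and the block at (500,225) px with two upright pins and two black screws. In the side view the pins stand at (278,450) and (360,500), and the screw heads at (242,445) and (318,488). The fitted head is at (487,292).

```bash
python3 - <<'E'
from h import *
a=load('scene');b=load('side');f=.64
P=lambda c,u,v,z:np.round(onz(c,u*f,v*f,z),1)
print('block collars side',P(b,280,470,72),P(b,362,517,72),'heads',P(b,242,440,84),P(b,318,484,84))
print('scene heads',P(a,492,205,84),P(a,531,236,84),'collars',P(a,474,190,72),P(a,513,220,72))
print('fitted',P(b,487,290,132),'ring',P(b,438,281,151),P(a,392,284,151))
for u,v in [(366,296),(447,349),(516,308),(432,262)]:print('plate bolts',P(b,u,v,105))
im=np.vstack([cv2.resize(a['frame'][100:180,270:370],None,fx=6,fy=6,interpolation=2)[:300],])
A=cv2.resize(a['frame'][105:175,280:360],(400,350),interpolation=2);B=cv2.resize(b['frame'][265:345,130:225],(400,337),interpolation=2)
A2=cv2.resize(a['frame'][155:225,205:300],(400,295),interpolation=2);B2=cv2.resize(b['frame'][160:235,215:345],(400,231),interpolation=2)
o=np.zeros((600,800,3),np.uint8);o[:300,:400]=A[:300];o[:300,400:]=B[:300];o[300:595,:400]=A2;o[300:531,400:]=B2
cv2.imwrite('pics/c.png',o[...,::-1])
E
```

```text
block collars side [536.5 245.6  72. ] [418.  237.2  72. ] heads [598.2 247.7  84. ] [479.2 240.   84. ]
scene heads [481.5 235.6  84. ] [602.5 241.9  84. ] collars [412.6 242.7  72. ] [537.  251.1  72. ]
fitted [ 499.4 -141.9  132. ] ring [554.3 -94.6 151. ] [ 563.2 -106.1  151. ]
plate bolts [659.  -53.8 105. ]
plate bolts [486.5 -21.2 105. ]
plate bolts [ 459.6 -162.2  105. ]
plate bolts [ 637.1 -195.9  105. ]
```

View pics/c.png

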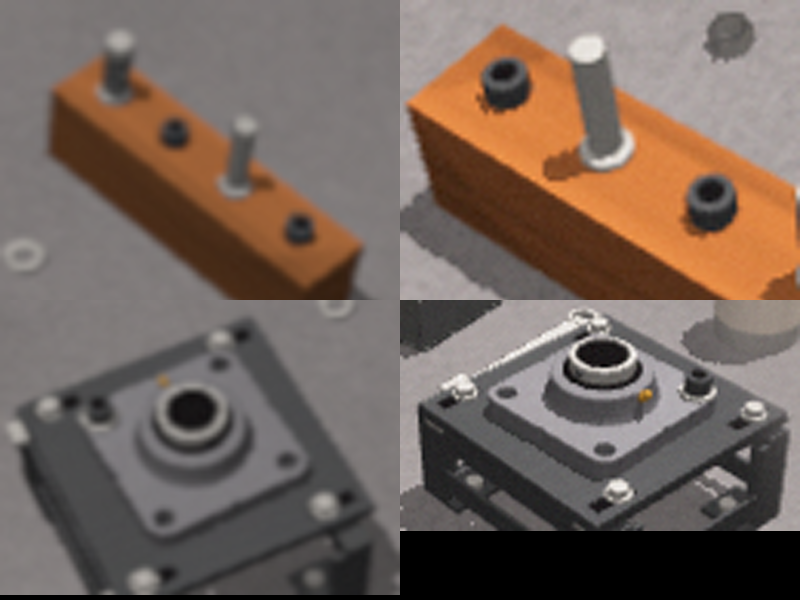

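Enlarged, the thicker pin is the drift, at the robot-side end of the block (top-left pane, (118,70)). The pin at (240,155) is the thinner punch. The open flange holes and the fitted screw are clear (bottom panes). Next I'll go above the stand for a wrist view.

Call:
move_arm(grip=[50,50,50,50,50,50,50,50,50,50,50,50], xyz=[[38,-27,-5],[38,-27,-5],[38,-27,-5],[38,-27,-5],[38,-27,-5],[38,-27,-5],[38,-27,-5],[38,-27,-5],[38,-27,-5],[38,-27,-5],[38,-27,-5],[0,0,0]], dr=[[0,0,0],[0,0,0],[0,0,0],[0,0,0],[0,0,0],[0,0,0],[0,0,0],[0,0,0],[0,0,0],[0,0,0],[0,0,0],[0,0,0]], grip_force=40)

```text
t: 1.3
tcp_pos: [525.8, -154.2, 359.4]
eef_rot: [[0.916, 0.401, 0.003], [0.401, -0.916, 0.004], [0.005, -0.003, -1.0]]
wrist_force: [0.3, 1.0, 1.0]
gripper_width: 50.1
grasp_force: 0.0
```

```bash
python3 - <<'E'
from h import *
c=cam('wrist');save(c,'w1.png',None,1.5625);s=status.state();print(s['tcp_pos'],s['eef_rot'],s['t'],s['joint_pos'],np.round(c['cam_to_world'],3),c['k1'])
print(proj(c,[559,-100,116]))
E
```

```text
[ 523.98926146 -158.33411569  358.88402012] [[ 9.17998354e-01  3.96583728e-01  6.06935828e-04]
 [ 3.96582746e-01 -9.17998064e-01  1.29617650e-03]
 [ 1.07120843e-03 -9.49187620e-04 -9.99998976e-01]] 1.35 [ 0.44344782  0.18447876 -0.26335794  1.70150818  0.04869264  1.26181441
 -0.9934452 ] [[ 4.01000e-01  8.78000e-01  2.62000e-01  5.93513e+02]
 [-9.16000e-01  3.85000e-01  1.13000e-01 -1.24535e+02]
 [-2.00000e-03 -2.86000e-01  9.58000e-01  4.29124e+02]
 [ 0.00000e+00  0.00000e+00  0.00000e+00  1.00000e+00]] -0.010333596349246493
(np.float64(215.2612113080163), np.float64(118.07880054514781))
```

View pics/w1.png

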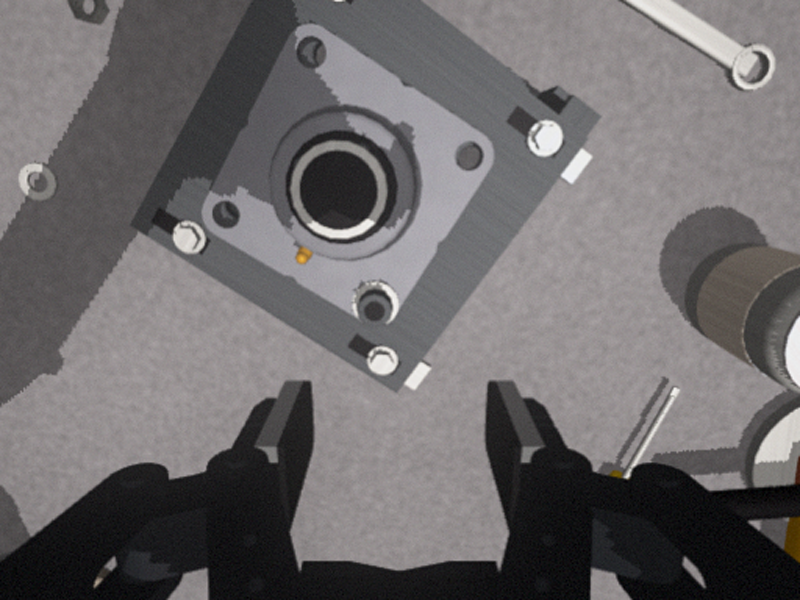

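The wrist view shows the corner hole at (311,52) px, the side holes at (469,155) and (226,213), and the fitted head at (375,305). The plate corners are at (135,222), (398,390) and (600,115).

```bash
python3 - <<'E'
from h import *
c=load('wrist');f=.64
P=lambda u,v,z:onz(c,u*f,v*f,z)[:2]
g=cv2.cvtColor(c['frame'],cv2.COLOR_RGB2GRAY)
H={}
for n,(u,v) in dict(corner=(311,52),sx=(469,155),sy=(226,213)).items():
    u0,v0=int(u*f),int(v*f);w=g[v0-16:v0+17,u0-16:u0+17]
    h=P(u,v,116);r=(w<85).astype(np.uint8)
    n_,l,st,ce=cv2.connectedComponentsWithStats(r);k=l[16,16]
    ct=ce[k]+[u0-16,v0-16] if k else None
    H[n]=h;print(n,h.round(1),'blob',None if k==0 else (onz(c,*ct,116)[:2].round(1),st[k]))
F=P(375,302,132.5);print('fitted head top',F, 'dists',[(n,np.linalg.norm(H[n]-F).round(1),np.degrees(np.arctan2(*(H[n]-F)[::-1])).round(2)) for n in H])
A,B,C=P(135,222,100),P(398,390,100),P(600,115,100)
print('plate',A,B,C,np.linalg.norm(A-B),np.linalg.norm(C-B),np.degrees(np.arctan2(*(A-B)[::-1])),np.degrees(np.arctan2(*(C-B)[::-1])))
print('ring',P(338,190,151))
# edges: Canny lines
e=cv2.Canny(g,60,140);L=cv2.HoughLinesP(e,1,np.pi/360,30,minLineLength=45,maxLineGap=4)
for x in L[:,0]:
    if x[3]<255 and x[1]<255:
        p,q=onz(c,x[0],x[1],100)[:2],onz(c,x[2],x[3],100)[:2];print(x,np.degrees(np.arctan2(*(q-p)[::-1])).round(1))
cv2.imwrite('pics/w1c.png',cv2.resize(c['frame'][10:215,125:325][...,::-1],(585,600),interpolation=2))
E
```

```text
corner [618.2 -61.7] blob (array([617.6, -60.2]), array([  6,   6,  18,  21, 199], dtype=int32))
sx [ 604.1 -162.4] blob None
sy [518.3 -47.2] blob None
fitted head top [ 508.11974184 -146.29998388] dists [('corner', np.float64(138.8), np.float64(37.53)), ('sx', np.float64(97.3), np.float64(-9.53)), ('sy', np.float64(99.6), np.float64(84.16))]
plate [486.74121452   6.45677299] [ 448.13686428 -186.86942141] [ 655.41720307 -224.27472419] 197.14287534326576 210.62833505303985 78.70741998864914 -10.229364828703233
ring [ 560.64528544 -104.53265358]
[ 83 143 252 251] -101.4
[ 97 118 159   2] -10.5
[254 251 368  98] -10.6
[125 142 183 176] -98.3
[289 205 375  89] -10.4
[270   0 345  58] -100.9
[284 153 314 107] -8.3
[244  43 314  90] -98.3
[158  75 186  20] -8.1
[400   0 468  44] -94.6
[284 152 315 103] -7.5
[ 37 224  87 149] -15.4
[205  16 255  49] -97.9
[186  21 222  75] -122.3
[ 22 117  69  36] -14.7
[430   1 476  30] -93.7
[395   0 459  41] -94.5
[270   1 331  48] -100.8
[401   0 458  37] -94.7
```

View pics/w1c.png

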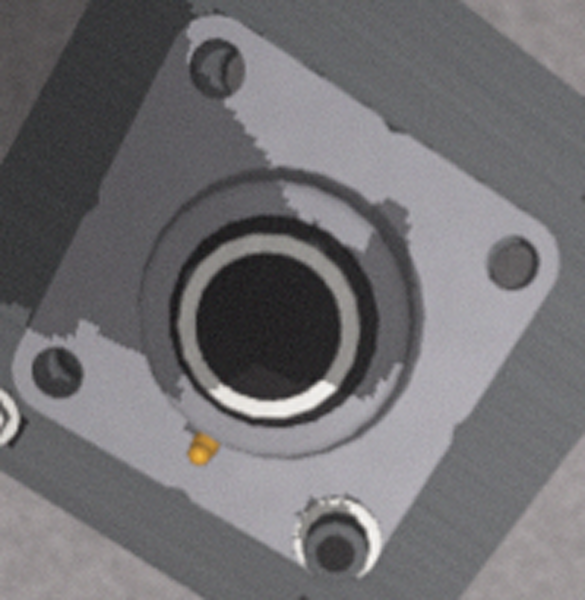

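The crop shows the corner hole at (218,69), the side holes at (513,263) and (57,371), and the fitted screw's washer centred at (338,537).

```bash
python3 - <<'E'
from h import *
c=load('wrist')
P=lambda u,v,z:onz(c,125+u/2.925-.3,10+v/2.927-.3,z)[:2]
h=dict(co=P(218,69,116),sx=P(513,263,116),sy=P(57,371,116))
fw=P(338,537,118);fh=P(334,551,129)
print({k:v.round(1) for k,v in h.items()},fw,fh)
print('|sx-sy|',np.linalg.norm(h['sx']-h['sy']),(h['sx']+h['sy'])/2, 'sy->co',h['co']-h['sy'],'sx->co',h['co']-h['sx'])
d=h['co']-h['sy'];e=h['co']-h['sx']
print(np.degrees(np.arctan2(d[1],d[0])),np.degrees(np.arctan2(e[1],e[0]))-90,np.linalg.norm(d),np.linalg.norm(e))
ctr=(h['sx']+h['sy'])/2;print('pivot from holes',h['sx']+h['sy']-h['co'])
m=(h['co']+h['sx']+h['sy'])/3
for piv in(fw,h['sx']+h['sy']-h['co'],):
  for yaw in(-10.7,):
    a=np.radians(yaw);R=np.array([[np.cos(a),-np.sin(a)],[np.sin(a),np.cos(a)]])
    print('plate holes',[ (piv+R@np.array(q)).round(1) for q in([102,102],[102,0],[0,102])])
E
```

```text
{'co': array([618.3, -61.9]), 'sx': array([ 603.8, -162.5]), 'sy': array([518. , -46.9])} [ 504.14729768 -147.54077975] [ 502.60228963 -147.35723049]
|sx-sy| 143.9749859644261 [ 560.87883645 -104.66890264] sy->co [100.28143953 -15.01665597] sx->co [ 14.48672782 100.60368838]
-8.516482748105807 -8.194149900869277 101.39954176902353 101.6413665703467
pivot from holes [ 503.49475278 -147.46241884]
plate holes [array([623.3, -66.3]), array([ 604.4, -166.5]), array([523.1, -47.3])]
plate holes [array([622.7, -66.2]), array([ 603.7, -166.4]), array([522.4, -47.2])]
```

Call:
move_arm(grip=[50,50,50,50,50,50,50,50,50,50,50,50], xyz=[[4,-43,6],[4,-43,6],[4,-43,6],[4,-43,6],[4,-43,6],[4,-43,6],[4,-43,6],[4,-43,6],[4,-43,6],[0,0,0],[0,0,0],[0,0,0]], dr=[[0,0,0],[0,0,0],[0,0,0],[0,0,0],[0,0,0],[0,0,0],[0,0,0],[0,0,0],[0,0,0],[0,0,-5.5],[0,0,-5.5],[0,0,0]])

```text
t: 2.55
tcp_pos: [405.0, 206.7, 304.3]
eef_rot: [[0.831, 0.556, -0.001], [0.556, -0.831, -0.001], [-0.001, 0.001, -1.0]]
wrist_force: [-0.0, -0.3, -0.4]
gripper_width: 49.7
grasp_force: 0.0
```

```bash
python3 - <<'E'
from h import *
c=cam('wrist');save(c,'w2.png',None,1.5625);s=status.state();print(s['tcp_pos'],s['eef_rot'],s['joint_pos'])
E
```

```text
[405.18119954 206.6841684  304.46269433] [[ 8.32121256e-01  5.54593438e-01 -5.77537947e-04]
 [ 5.54592787e-01 -8.32121307e-01 -9.85864964e-04]
 [-1.02733587e-03  5.00060814e-04 -9.99999347e-01]] [ 0.02761876  0.06889541 -0.61765671  1.96427314  0.04480625  1.12254458
 -1.59130965]
```

View pics/w2.png

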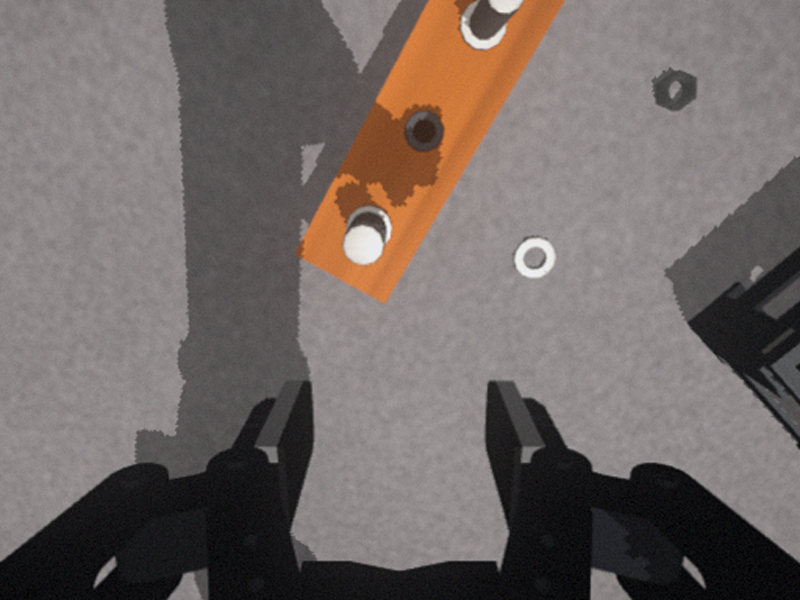

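The drift top is at (363,245) px with its collar near (368,228). The screw head is at (424,130) and the punch is at the top, (485,20).

```bash
cat >> h.py <<'E'
def totool(p):  # world target for TCP -> tool shift
    s=status.state();return (s['eef_rot'].T@(np.array(p,float)-s['tcp_pos'])).round(1)
E
python3 - <<'E'
from h import *
c=load('wrist');f=.64
d=onz(c,363*f,245*f,125);s=onz(c,424*f,131*f,84)
print(d,onz(c,368*f,228*f,74),s,'punch',onz(c,483*f,25*f,72),'collar z75')
# drift grasp: grasp point at z=70+33 -> TCP z = 103+54
print(totool([d[0],d[1],160]))
a=load('scene');b=load('side')
for c,u,v in((b,275,432),(a,515,205)):
    o,r=ray(c,u*f,v*f);t=((537,248)-o[:2])@r[:2]/(r[:2]@r[:2]);print('punch top',o+t*r)
E
```

```text
[418.84302116 236.09055016 125.        ] [418.69377794 236.45284005  74.        ] [478.3677565  240.05425634  84.        ] punch [537.98392207 243.9710965   72.        ] collar z75
[ 27.8 -17.  144.4]
punch top [534.23503522 244.09982497 134.96362129]
punch top [537.17064788 248.13933302 123.06421343]
```

Call:
move_arm(grip=[50,50,50,50,50,50,50,50,50,0,0,0], xyz=[[7,-4,20],[7,-4,20],[7,-4,20],[7,-5,20],[0,0,20],[0,0,20],[0,0,15],[0,0,14],[0,0,0],[0,0,0],[0,0,0],[0,0,0]], dr=[[0,0,0],[0,0,0],[0,0,0],[0,0,0],[0,0,0],[0,0,0],[0,0,0],[0,0,0],[0,0,0],[0,0,0],[0,0,0],[0,0,0]], grip_force=80)

```text
t: 3.8
tcp_pos: [419.4, 237.8, 156.9]
eef_rot: [[0.83, 0.557, 0.002], [0.557, -0.83, 0.0], [0.002, 0.001, -1.0]]
wrist_force: [0.4, -1.3, 1.8]
gripper_width: 17.8
grasp_force: 77.9
```

Call:
move_arm(grip=[0,0,0], xyz=[[0,0,0],[0,0,0],[0,0,0]], dr=[[0,0,0],[0,0,0],[0,0,0]])

```text
t: 4.1
tcp_pos: [419.4, 237.9, 156.8]
eef_rot: [[0.83, 0.558, 0.002], [0.558, -0.83, 0.0], [0.002, 0.001, -1.0]]
wrist_force: [-0.1, -1.0, 6.3]
gripper_width: 18.4
grasp_force: 77.9
```

Call:
move_arm(grip=[0,0,0,0,0,0,0,0,0,0,0,0], xyz=[[0,0,-25],[0,0,-45],[0,0,-40],[0,30,-25],[0,45,0],[0,45,0],[0,45,0],[0,45,0],[0,45,0],[0,45,0],[0,40,0],[0,22,0]], dr=[[0,0,0],[0,0,0],[0,0,0],[0,0,0],[0,0,0],[0,0,0],[0,0,0],[0,0,0],[0,0,0],[0,0,0],[0,0,0],[0,0,0]])

```text
t: 5.3
tcp_pos: [621.5, -67.2, 289.6]
eef_rot: [[0.833, 0.554, -0.001], [0.554, -0.833, -0.002], [-0.002, 0.001, -1.0]]
wrist_force: [-0.5, 0.1, -2.0]
gripper_width: 17.9
grasp_force: 79.4
```

Call:
move_arm(grip=[0,0], xyz=[[0,0,0],[0,0,0]], dr=[[0,0,0],[0,0,0]])

```text
t: 5.5
tcp_pos: [620.1, -62.5, 289.8]
eef_rot: [[0.83, 0.557, -0.002], [0.557, -0.83, 0.001], [-0.001, -0.002, -1.0]]
wrist_force: [-0.2, 1.5, -2.0]
gripper_width: 18.2
grasp_force: 79.4
```

```bash
python3 - <<'E'
from h import *
c=cam('wrist');save(c,'w3.png',None,1.5625);b=cam('side');a=cam('scene')
s=status.state();print(s['tcp_pos'],s['eef_rot'],s['joint_pos'],totool([620.6,-64,290]),s['wrist_force'])
E
```

```text
[620.06784723 -60.83861073 290.7386108 ] [[ 8.28505025e-01  5.59981275e-01 -6.28847977e-04]
 [ 5.59981615e-01 -8.28504722e-01  7.18093509e-04]
 [-1.18884600e-04 -9.47087387e-04 -9.99999544e-01]] [ 0.34919075  0.38401272 -0.42132275  1.61074278  0.16546381  1.18302269
 -1.08420802] [-1.3  2.9  0.7] [ 0.15360548 -0.58098903 -2.38625806]
```

View pics/w3.png

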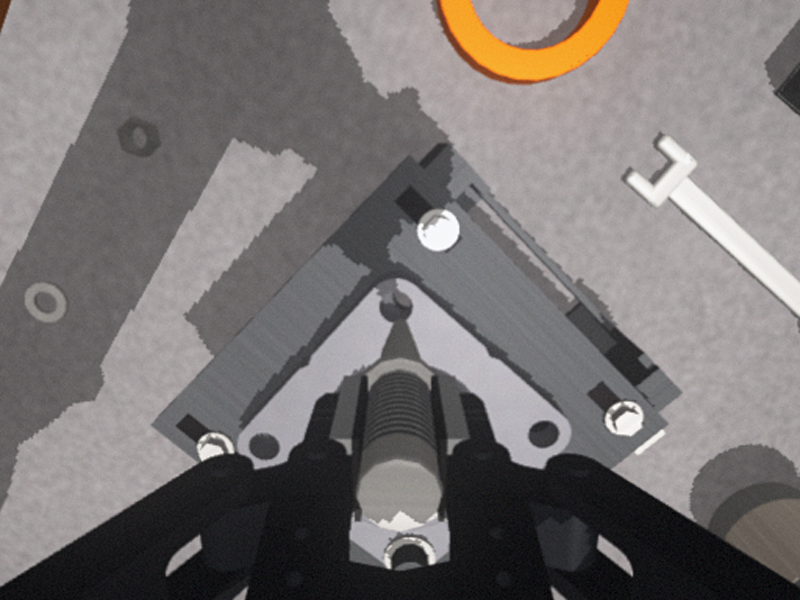

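The drift tip is at (400,320) px, just in front of the corner hole, which is centred near (396,306).

```bash
python3 - <<'E'
from h import *
c=load('wrist');f=.64
s=status.state();z=s['tcp_pos'][2]-148.8
tip=onz(c,400*f,320*f,z);R=s['eef_rot']
print('z',z,'tip',tip,'tip rel tcp in tool',(R.T@(tip-s['tcp_pos'])).round(1))
for v in(304,306,308):
  h=onz(c,396*f,v*f,116);print('hole',h)
for n,q in dict(sy=(264,446),sx=(544,433)).items():print(n,onz(c,q[0]*f,q[1]*f,116))
print('expect tip px',np.array(proj(c,s['tcp_pos']-[0,0,148.8]))/f)
o=np.hstack([cv2.resize(c['frame'][170:230,225:285],(480,480),interpolation=2)])
cv2.imwrite('pics/w3c.png',o[...,::-1])
E
```

```text
z 141.93861080294164 tip [621.28981244 -61.95323131 141.9386108 ] tip rel tcp in tool [  0.4   1.7 148.8]
hole [619.64028786 -60.8051413  116.        ]
hole [618.81614771 -61.3562506  116.        ]
hole [617.99013179 -61.90861379 116.        ]
sy [517.95502006 -46.81149531 116.        ]
sx [ 604.51314886 -162.03423639  116.        ]
expect tip px [396.24037779 320.87209957]
```

View pics/w3c.png

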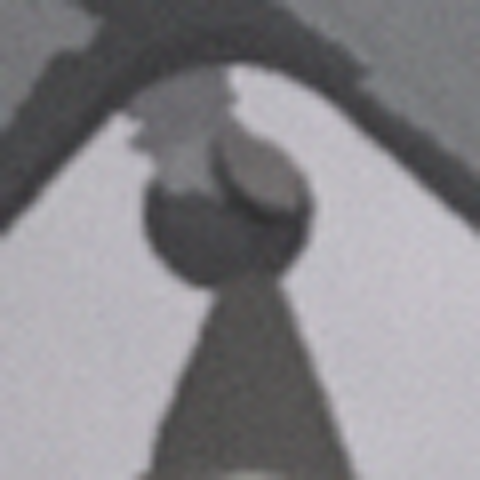

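Call:
move_arm(grip=[0,0,0], xyz=[[0,0,0],[0,0,0],[0,0,0]], dr=[[0,0,0],[0,0,0],[0,0,0]])

```text
t: 5.95
tcp_pos: [620.5, -62.3, 291.1]
eef_rot: [[0.83, 0.558, 0.0], [0.558, -0.83, -0.0], [0.0, 0.0, -1.0]]
wrist_force: [-1.6, -0.3, -2.3]
gripper_width: 18.2
grasp_force: 79.4
```

```bash
python3 - <<'E'
from h import *
c=load('wrist')
for z in(100,90):print('left rim',z,onz(c,251.9,188.7,z))
c=cam('wrist');s=status.state();R=s['eef_rot'];print(s['tcp_pos'],R[:,2],s['t'],s['wrist_force'])
p=s['tcp_pos']-[0,0,148.8];u,v=proj(c,p);print(u,v)
w=c['frame'][int(v)-25:int(v)+35,int(u)-27:int(u)+33];save(c,'w4.png',(int(u)-27,int(v)-25,int(u)+33,int(v)+35),8);print(int(u)-27,int(v)-25)
E
```

```text
left rim 100 [618.87043372 -59.74486005 100.        ]
left rim 90 [616.44115375 -61.23771114  90.        ]
[620.58089176 -62.39552906 291.06189435] [ 2.55164162e-04 -2.09627850e-04 -9.99999945e-01] 6.0 [ 0.83268834  0.47677554 -2.01842839]
255.47874672999694 206.49107197722228
228 181
```

View pics/w4.png

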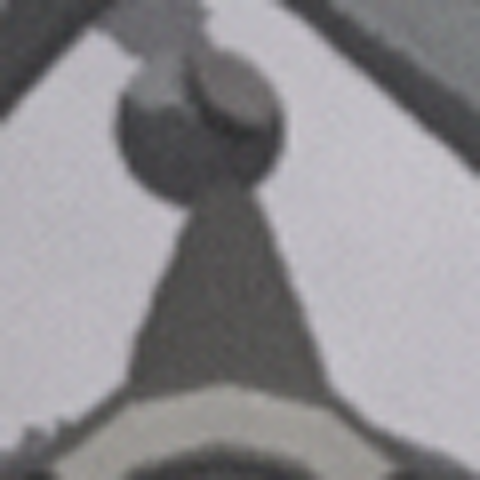

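The tip end is at (225,185) in the crop, near its expected place, and the hole is centred at (200,128).

```bash
python3 - <<'E'
from h import *
c=load('wrist');s=status.state()
h=onz(c,228+200/8,181+128/8,116);print(h,totool([h[0],h[1],116])[:2],totool([623,-66.2,116])[:2])
E
```

```text
[618.35713293 -61.72205236 116.        ] [-1.5 -1.9] [-0.1  4.5]
```

Call:
move_arm(grip=[0,0,0,0,0,0,0,0,0,0], xyz=[[-0.8,1.3,5],[0,0,5],[0,0,5],[0,0,4],[0,0,0],[0,0,0],[0,0,2],[0,0,2],[0,0,2],[0,0,2]], dr=[[0,0,0],[0,0,0],[0,0,0],[0,0,0],[0,0,0],[0,0,0],[0,0,0],[0,0,0],[0,0,0],[0,0,0]])

```text
t: 7.0
tcp_pos: [620.7, -64.2, 263.7]
eef_rot: [[0.83, 0.558, 0.0], [0.558, -0.83, -0.0], [-0.0, 0.0, -1.0]]
wrist_force: [0.3, -0.3, -2.4]
gripper_width: 18.2
grasp_force: 79.4
```

Call:
move_arm(grip=[0,0,0,0,0,0], xyz=[[0,0,2],[0,0,2],[0,0,2],[0,0,1],[0,0,0],[0,0,0]], dr=[[0,0,0],[0,0,0],[0,0,0],[0,0,0],[0,0,0],[0,0,0]])

```text
t: 7.6
tcp_pos: [620.6, -63.9, 256.8]
eef_rot: [[0.83, 0.558, -0.0], [0.558, -0.83, 0.0], [-0.0, -0.0, -1.0]]
wrist_force: [-0.3, -0.3, -2.9]
gripper_width: 18.1
grasp_force: 79.4
```

Call:
move_arm(grip=[0,0,0,0,0,0,0,0], xyz=[[0,0,2],[0,0,2],[0,0,1],[0,0,1],[0,0,1],[0,0,1],[0,0,1],[0,0,0]], dr=[[0,0,0],[0,0,0],[0,0,0],[0,0,0],[0,0,0],[0,0,0],[0,0,0],[0,0,0]])

```text
t: 8.4
tcp_pos: [620.7, -63.4, 247.8]
eef_rot: [[0.83, 0.558, -0.0], [0.558, -0.83, 0.001], [0.0, -0.001, -1.0]]
wrist_force: [-1.1, 4.5, 0.7]
gripper_width: 17.9
grasp_force: 79.7
```

Call:
move_arm(grip=[0,0,0,0], xyz=[[0,0,1],[0,0,1],[0,0,1],[0,0,0]], dr=[[0,0,0],[0,0,0],[0,0,0],[0,0,0]])

```text
t: 8.8
tcp_pos: [620.7, -63.2, 244.9]
eef_rot: [[0.83, 0.558, -0.0], [0.558, -0.83, 0.001], [0.001, -0.001, -1.0]]
wrist_force: [-1.7, 5.6, 1.7]
gripper_width: 18.1
grasp_force: 79.9
```

Call:
move_arm(grip=[0,0,0,0,0,0], xyz=[[0.2,1,0],[0.2,1,0],[0.2,1,0],[0,0,1],[0,0,1],[0,0,0]], dr=[[0,0,0],[0,0,0],[0,0,0],[0,0,0],[0,0,0],[0,0,0]])

```text
t: 9.4
tcp_pos: [622.5, -65.1, 242.9]
eef_rot: [[0.83, 0.558, -0.001], [0.558, -0.83, 0.002], [-0.0, -0.002, -1.0]]
wrist_force: [-2.6, 6.6, 2.1]
gripper_width: 18.0
grasp_force: 80.0
```

Call:
move_arm(grip=[0,0,0,0,0,0], xyz=[[0,0,1.5],[0,0,1.5],[0,0,1.5],[0,0,1.5],[0,0,0],[0,0,0]], dr=[[0,0,0],[0,0,0],[0,0,0],[0,0,0],[0,0,0],[0,0,0]])

```text
t: 10.0
tcp_pos: [622.5, -65.1, 236.9]
eef_rot: [[0.829, 0.559, -0.001], [0.559, -0.829, 0.002], [0.0, -0.002, -1.0]]
wrist_force: [-2.5, 5.1, 1.2]
gripper_width: 18.2
grasp_force: 80.0
```

Call:
move_arm(grip=[0,0,0,0,0,0,0], xyz=[[0,0,1.5],[0,0,1.5],[0,0,1.5],[0,0,1.5],[0,0,1.5],[0,0,1.5],[0,0,0]], dr=[[0,0,0],[0,0,0],[0,0,0],[0,0,0],[0,0,0],[0,0,0],[0,0,0]])

```text
t: 10.7
tcp_pos: [622.7, -65.0, 227.8]
eef_rot: [[0.829, 0.559, -0.001], [0.559, -0.829, 0.002], [0.0, -0.002, -1.0]]
wrist_force: [-3.0, 5.9, 1.2]
gripper_width: 18.2
grasp_force: 80.0
```

Call:
move_arm(grip=[0,0,0,0,0], xyz=[[0,0,1.5],[0,0,1.5],[0,0,1.5],[0,0,1.5],[0,0,0]], dr=[[0,0,0],[0,0,0],[0,0,0],[0,0,0],[0,0,0]])

```text
t: 11.2
tcp_pos: [622.6, -64.9, 221.7]
eef_rot: [[0.829, 0.559, -0.001], [0.559, -0.829, 0.002], [0.0, -0.002, -1.0]]
wrist_force: [-2.3, 6.7, 0.3]
gripper_width: 18.3
grasp_force: 80.0
```

Call:
move_arm(grip=[0,0,0,0,0,0,0], xyz=[[0,0,1.2],[0,0,1.2],[0,0,1.2],[0,0,1.2],[0,0,1.2],[0,0,0],[0,0,0]], dr=[[0,0,0],[0,0,0],[0,0,0],[0,0,0],[0,0,0],[0,0,0],[0,0,0]])

```text
t: 11.9
tcp_pos: [622.8, -65.3, 216.0]
eef_rot: [[0.829, 0.559, -0.0], [0.559, -0.829, 0.001], [0.001, -0.001, -1.0]]
wrist_force: [-2.2, 5.0, 2.6]
gripper_width: 18.0
grasp_force: 80.0
```

Call:
move_arm(grip=[0,0,0,0,0,0], xyz=[[0,0,1],[0,0,1],[0,0,1],[0,0,1],[0,0,0],[0,0,0]], dr=[[0,0,0],[0,0,0],[0,0,0],[0,0,0],[0,0,0],[0,0,0]])

```text
t: 12.5
tcp_pos: [623.0, -65.5, 212.1]
eef_rot: [[0.83, 0.558, 0.0], [0.558, -0.83, 0.001], [0.001, -0.0, -1.0]]
wrist_force: [-1.8, 4.3, 1.4]
gripper_width: 18.1
grasp_force: 80.0
```

Call:
move_arm(grip=[0,0,0,0,0,0], xyz=[[0,0,1.2],[0,0,1.2],[0,0,1.2],[0,0,1.2],[0,0,1.2],[0,0,0]], dr=[[0,0,0],[0,0,0],[0,0,0],[0,0,0],[0,0,0],[0,0,0]])

```text
t: 13.1
tcp_pos: [623.1, -65.6, 206.1]
eef_rot: [[0.83, 0.558, 0.001], [0.558, -0.83, 0.001], [0.001, -0.0, -1.0]]
wrist_force: [-1.8, 4.8, 1.8]
gripper_width: 18.2
grasp_force: 79.9
```

Call:
move_arm(grip=[0,0,0,0,0], xyz=[[0,0,1],[0,0,1],[0,0,0.8],[0,0,0],[0,0,0]], dr=[[0,0,0],[0,0,0],[0,0,0],[0,0,0],[0,0,0]])

```text
t: 13.6
tcp_pos: [623.1, -65.6, 203.3]
eef_rot: [[0.83, 0.558, 0.001], [0.558, -0.83, 0.001], [0.001, -0.0, -1.0]]
wrist_force: [-1.3, 5.4, 1.8]
gripper_width: 18.5
grasp_force: 80.0
```

Call:
move_arm(grip=[0,0,0], xyz=[[0,0,0.5],[0,0,0.4],[0,0,0]], dr=[[0,0,0],[0,0,0],[0,0,0]])

```text
t: 13.9
tcp_pos: [623.1, -65.6, 202.8]
eef_rot: [[0.83, 0.558, 0.001], [0.558, -0.83, 0.0], [0.001, -0.0, -1.0]]
wrist_force: [-1.3, 3.7, 3.8]
gripper_width: 18.0
grasp_force: 80.1
```

Call:
move_arm(grip=[40,40,40,40,40], xyz=[[0,0,0],[0,0,0],[0,0,0],[0,0,0],[0,0,0]], dr=[[0,0,0],[0,0,0],[0,0,0],[0,0,0],[0,0,0]])

```text
t: 14.4
tcp_pos: [623.0, -66.9, 202.1]
eef_rot: [[0.83, 0.558, 0.0], [0.558, -0.83, -0.001], [-0.0, 0.001, -1.0]]
wrist_force: [-0.2, 0.1, 0.2]
gripper_width: 39.7
grasp_force: 0.0
```

Call:
move_arm(grip=[40,40,40,40,40,40,40,40], xyz=[[0,0,-15],[0,0,-35],[0,0,-40],[-30,0,-35],[-30,0,-5],[-20,0,0],[0,0,0],[0,0,0]], dr=[[0,0,0],[0,0,0],[0,0,0],[0,0,0],[0,0,0],[0,0,0],[0,0,0],[0,0,0]])

```text
t: 15.2
tcp_pos: [556.8, -110.8, 333.3]
eef_rot: [[0.83, 0.558, 0.002], [0.558, -0.83, -0.0], [0.001, 0.001, -1.0]]
wrist_force: [0.7, 1.0, -0.5]
gripper_width: 40.2
grasp_force: 0.0
```

```bash
python3 - <<'E'
from h import *
c=cam('wrist');b=cam('side');s=status.state();print(s['tcp_pos'],s['t'],s['joint_pos'])
A=cv2.resize(c['frame'][0:300,80:440],(720,600),interpolation=2)
cv2.imwrite('pics/w5.png',A[...,::-1])
E
```

```text
[ 557.26022023 -109.89628264  332.55600733] 15.3 [ 0.46188268  0.24995788 -0.41248535  1.68994365  0.10500167  1.22267455
 -0.95233846]
```

View pics/w5.png

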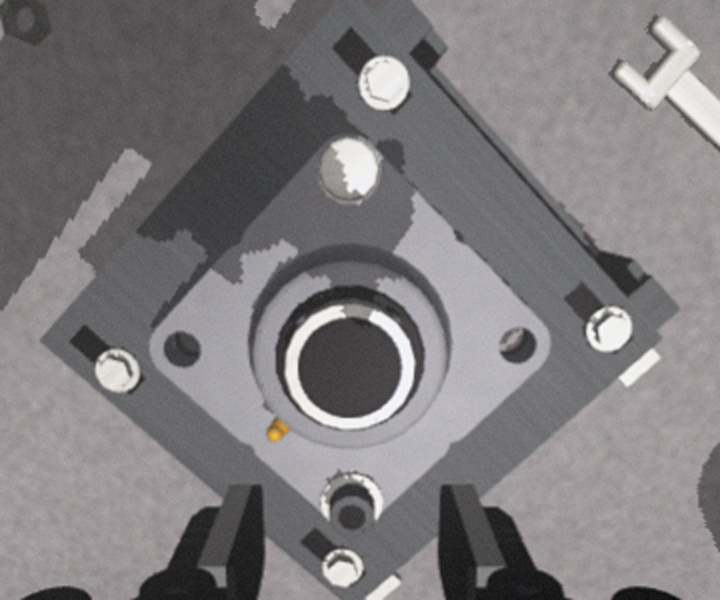

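The drift stands in the corner hole, its top at (350,170). The side holes are at (182,349) and (518,344), both open.

```bash
python3 - <<'E'
from h import *
c=load('wrist')
P=lambda u,v,z:onz(c,80+u/2-.25,v/2-.25,z)[:2].round(1)
print('sy',P(182,349,116),'sx',P(518,344,116),'drift top',P(350,168,171),'ring',P(350,368,151))
s=status.state()
print('to screw1 tool',totool([478.4,240,146]),'yaw',np.degrees(np.arctan2(s['eef_rot'][1,0],s['eef_rot'][0,0])))
a=np.radians(-(1));
E
```

```text
sy [521.7 -47.5] sx [ 603.7 -165.9] drift top [622.2 -66.8] ring [ 562.5 -106.8]
to screw1 tool [ 130.1 -334.2  186.7] yaw 34.00093393237756
```

Call:
move_arm(grip=[40,40,40,40,40,40,40,40,40,40,40,40], xyz=[[0,0,0],[0,0,0],[0,0,0],[0,0,0],[0,0,0],[0,0,0],[0,0,0],[0,0,0],[0,0,0],[0,0,0],[0,0,0],[0,0,0]], dr=[[0,0,8],[0,0,8],[0,0,8],[0,0,8],[0,0,8],[0,0,8],[0,0,8],[0,0,8],[0,0,8],[0,0,8],[0,0,8],[0,0,2]])

```text
t: 16.5
tcp_pos: [557.4, -109.7, 331.9]
eef_rot: [[0.557, -0.83, -0.0], [-0.83, -0.557, 0.0], [-0.001, -0.0, -1.0]]
wrist_force: [-0.0, -0.1, -0.2]
gripper_width: 40.2
grasp_force: 0.0
```

Call:
move_arm(grip=[40,40,40,40,40,40,40,40,40,40,40], xyz=[[-40,-15,0],[-40,-15,0],[-40,-15,0],[-40,-16,5],[-40,-16,10],[-40,-16,10],[-40,-16,20],[-40,-16,20],[-14,-5,20],[0,0,20],[0,0,0]], dr=[[0,0,0],[0,0,0],[0,0,0],[0,0,0],[0,0,0],[0,0,0],[0,0,0],[0,0,0],[0,0,0],[0,0,0],[0,0,0]])

```text
t: 17.6
tcp_pos: [489.2, 183.6, 246.0]
eef_rot: [[0.563, -0.827, -0.014], [-0.827, -0.563, -0.001], [-0.007, 0.012, -1.0]]
wrist_force: [-0.7, -0.4, -0.1]
gripper_width: 40.0
grasp_force: 0.0
```

```bash
python3 - <<'E'
from h import *
c=cam('wrist');s=status.state();print(s['tcp_pos'],s['joint_pos'],s['eef_rot'][:,0])
print(totool([478.4,240,146]))
u,v=proj(c,[478.4,240,84]);print(u,v)
hsv=cv2.cvtColor(c['frame'],cv2.COLOR_RGB2HSV)
g=cv2.cvtColor(c['frame'],cv2.COLOR_RGB2GRAY)
u,v=int(u),int(v)
x0,y0=u-30,v-30
w=hsv[y0:v+31,x0:u+31]
m=((w[...,1]<90)).astype(np.uint8)
n,l,st,ce=cv2.connectedComponentsWithStats(m)
for i in range(1,n):
    if st[i,4]>60:print(st[i],ce[i]+[x0,y0],onz(c,*(ce[i]+[x0,y0]),80)[:2])
for r in m[::3]:print(''.join('#' if q else '.' for q in r))
E
```

```text
[490.48471645 182.78598901 247.54164045] [-0.61906314  0.23510344  0.21336764  1.90235192 -0.06351104  1.02051662
 -2.9235632 ] [ 0.56100659 -0.82778509 -0.00659163]
[-53.5 -23.  101.7]
222.72896522775034 265.2871025784574
[  0   8  34  53 583] [199.62264151 271.78730703] [489.19178412 256.64913627]
[ 18  12  26  30 493] [223.06288032 260.73225152] [479.35362686 238.61933276]
.............................................................
.............................................................
.............................................................
..############...............................................
.############................####.###........................
############............##..###.#.#######....................
###########..........######################..................
##########..........########################.................
##########.........#########################.................
########...........######....#......########.................
#######............#####...#...##.....######.................
######.............#######..#........######..................
########...........##########..#.#########...................
#####......#............###############......................
###..#..#.###................................................
###.##..##...#...#...........................................
######..###.##...#...........................................
######....###....#...........................................
######...######...####.......................................
############.#..############.................................
######.#.####.####################...........................
```

Call:
move_arm(grip=[40,40,40,40,40,40,40,40,40,40,40,40], xyz=[[0,0,0],[0,0,0],[0,0,0],[0,0,0],[0,0,0],[0,0,0],[0,0,0],[0,0,0],[0,0,0],[0,0,0],[0,0,0],[0,0,0]], dr=[[0,0,-8],[0,0,-8],[0,0,-8],[0,0,-8],[0,0,-8],[0,0,-8],[0,0,-8],[0,0,-8],[0,0,-8],[0,0,-8],[0,0,-8],[0,0,-8]])

```text
t: 18.85
tcp_pos: [492.6, 181.1, 250.3]
eef_rot: [[0.764, 0.645, -0.006], [0.645, -0.764, 0.003], [-0.003, -0.006, -1.0]]
wrist_force: [0.2, 0.2, 0.5]
gripper_width: 40.0
grasp_force: 0.0
```

Call:
move_arm(grip=[40,40,40,40,40,40,40,40,40,40,40,40], xyz=[[0,0,0],[0,0,0],[0,0,0],[0,0,0],[0,0,0],[0,0,0],[0,0,0],[0,0,0],[0,0,0],[0,0,0],[0,0,0],[0,0,0]], dr=[[0,0,-8],[0,0,-8],[0,0,-8],[0,0,-8],[0,0,-8],[0,0,-8],[0,0,-8],[0,0,-8],[0,0,-8],[0,0,-8],[0,0,-4],[0,0,0]])

```text
t: 20.05
tcp_pos: [492.5, 181.1, 250.1]
eef_rot: [[-0.557, 0.83, -0.006], [0.83, 0.557, 0.003], [0.006, -0.004, -1.0]]
wrist_force: [-0.0, -0.1, -0.7]
gripper_width: 39.8
grasp_force: 0.0
```

```bash
python3 - <<'E'
from h import *
s=status.state();print(s['tcp_pos'],s['joint_pos'],s['eef_rot'])
print(totool([478.6,239.5,146]))
E
```

```text
[492.48415399 181.07871318 250.09032561] [-0.2471339   0.23375526 -0.21353634  1.89036839  0.05091644  1.0275941
  0.10932815] [[-0.55708797  0.83042882 -0.00640044]
 [ 0.83043129  0.55711288  0.00301786]
 [ 0.00607188 -0.00363391 -0.99997496]]
[ 55.6  21.4 104.4]
```

Call:
move_arm(grip=[40,40,40,40,40,40,40,40], xyz=[[20,7,10],[20,7,20],[15,7,25],[0,0,20],[0,0,10],[0,0,0],[0,0,0],[0,0,0]], dr=[[-0.21,-0.35,0],[0,0,0],[0,0,0],[0,0,0],[0,0,0],[0,0,0],[0,0,0],[0,0,0]])

```text
t: 20.85
tcp_pos: [478.8, 238.7, 165.1]
eef_rot: [[-0.557, 0.83, 0.0], [0.83, 0.557, 0.0], [-0.0, 0.0, -1.0]]
wrist_force: [-0.2, 0.4, 0.6]
gripper_width: 39.8
grasp_force: 0.0
```

```bash
python3 - <<'E'
from h import *
c=cam('wrist');s=status.state();print(s['tcp_pos'],s['eef_rot'][:,2],s['joint_pos'][6])
print(totool([478.6,239.5,145.5]))
u,v=proj(c,[478.4,240,84]);print(u,v)
hsv=cv2.cvtColor(c['frame'],cv2.COLOR_RGB2HSV)
u,v=int(u),int(v);x0,y0=u-42,v-42
m=((hsv[y0:v+43,x0:u+43,1]<90)).astype(np.uint8)
n,l,st,ce=cv2.connectedComponentsWithStats(m)
for i in range(1,n):
    if st[i,4]>60:print(st[i],ce[i]+[x0,y0],onz(c,*(ce[i]+[x0,y0]),80)[:2])
for r in m[::3]:print(''.join('#' if q else '.' for q in r))
E
```

```text
[478.6779053  238.78713011 165.06522852] [ 5.64797407e-05  2.13349125e-05 -9.99999998e-01] -0.04790117021729725
[ 0.6  0.3 19.6]
255.34792397243777 248.808066482518
[ 23  19  41  41 815] [255.85644172 245.18773006] [478.60043102 240.15804097]
[  0  67  36  18 342] [224.83333333 284.33333333] [477.64889816 213.11762357]
.....................................................................................
.....................................................................................
.....................................................................................
.....................................................................................
.....................................................................................
.....................................#...............................................
......................................#.......#......................................
..........................................#...#......#...#...........................
.............................#...######################..............................
.....
[... 1014 characters left out ...]
............
.....................................................................................
.....................................................................................
######...............................................................................
############.........................................................................
##################...................................................................
########################.............................................................
##############################.......................................................
####################################.................................................
```

Call:
move_arm(grip=[40,40,40,40,0,0,0,0,0], xyz=[[1,0,8],[0,0,7],[0,0,5],[0,0,0],[0,0,0],[0,0,0],[0,0,0],[0,0,0],[0,0,0]], dr=[[0,0,0],[0,0,0],[0,0,0],[0,0,0],[0,0,0],[0,0,0],[0,0,0],[0,0,0],[0,0,0]], grip_force=60)

```text
t: 21.8
tcp_pos: [477.3, 239.7, 144.1]
eef_rot: [[-0.559, 0.829, -0.002], [0.829, 0.559, -0.001], [0.0, -0.002, -1.0]]
wrist_force: [-0.0, -0.1, 1.4]
gripper_width: 18.2
grasp_force: 58.6
```

Call:
move_arm(grip=[0,0,0,0,0,0,0,0,0,0,0,0], xyz=[[0,0,-20],[0,0,-40],[-4,-2,-40],[-40,-20,-20],[-40,-20,0],[-40,-20,0],[-40,-20,0],[-40,-20,0],[-40,-15,0],[-19,-5,0],[0,0,0],[0,0,0]], dr=[[0,0,0],[0,0,0],[0,0,0],[0,0,0],[0,0,0],[0,0,0],[0,0,0],[0,0,0],[0,0,0],[0,0,0],[0,0,0],[0,0,0]])

```text
t: 23.0
tcp_pos: [522.9, -46.3, 263.7]
eef_rot: [[-0.558, 0.83, -0.003], [0.83, 0.558, -0.0], [0.001, -0.003, -1.0]]
wrist_force: [-0.5, -0.1, -0.6]
gripper_width: 18.4
grasp_force: 60.5
```

Call:
move_arm(grip=[0,0,0], xyz=[[0,0,0],[0,0,0],[0,0,0]], dr=[[0,0,0],[0,0,0],[0,0,0]])

```text
t: 23.3
tcp_pos: [523.0, -45.4, 264.0]
eef_rot: [[-0.56, 0.828, -0.002], [0.828, 0.56, -0.001], [0.001, -0.002, -1.0]]
wrist_force: [0.3, -0.1, -0.4]
gripper_width: 18.0
grasp_force: 60.5
```

```bash
cat > tip.py <<'E'
from h import *
import sys
dz=float(sys.argv[1]);tx,ty=map(float,sys.argv[2:4])
c=cam('wrist');s=status.state();print(s['tcp_pos'],s['eef_rot'][:,2],s['joint_pos'][6],s['wrist_force'],s['gripper_width'])
print('to hole',totool([tx,ty,s['tcp_pos'][2]]))
R=s['eef_rot']
for k,d in(('head',0),('tip',-45)):
    p=s['tcp_pos']-[0,0,dz-d];print(k,np.round(proj(c,p),1))
print('hole px',np.round(proj(c,[tx,ty,116]),1))
g=cv2.cvtColor(c['frame'],cv2.COLOR_RGB2GRAY)
u,v=map(int,proj(c,s['tcp_pos']-[0,0,dz+45]))
for r in range(v-34,v+36,2):print(r,''.join(' .:-=+*#%@'[min(9,int(q)//20)] for q in g[r,u-40:u+41]))
print('x0',u-40)
E
python3 tip.py 74.1 522.3 -47.2
```

```text
[523.04770546 -45.62806257 264.01253908] [-2.15881209e-03 -8.52494566e-04 -9.99997306e-01] 0.5860238729572633 [-0.32784102 -0.06984806 -0.51957812] 18.185026887987103
to hole [-0.9 -1.5  0. ]
head [254.7 258.5]
tip [254.9 222.8]
hole px [252.8 208.1]
188 **********************+=-----===++++++++++++==----:----=-=------=----------------
190 ********************=----=*%%@@#*+++++++++++++++=----:------------==------===----
192 *******++********+=----+%@@@@@@@@%#*+++*#++++++++++=----------=----------=++++=-=
194 *****+*********+==---*%@@@@@@@@@@@@@@##@@%%#*+++++++++---:-----=---==--=+++++++++
196 *****+*******+==---*%@@@@@@@@@@@@%####*##%@@%%#++++++++=------------=----++++++++
198 *+*********+==--=*%@@@@@@@@@@@#*+++++++++++*#%#+++++++++++--:-:------------=+++++
200 *********+==--=*%@@@@@@@@@@%*++++++++++++++++++*+++++++++++=-::----------==++++++
202 *******+=---=*%@@@@@@@@@@@%+:-=+++++++++++++++++++++++++++++++=------------=-++++
204 ******=---=*%@@@@@@@@@@@@%*-:::-=+++++++++++++-:-=+++++++++++++++--:----=------=+
206 *+*+=---=#%@@@@@@@@@@@@@@%=---:::---===+===-:::--+%#+++++++++*%@%#+=::-
[... 1467 characters left out ...]
*#%%%
242 @@@@@%==========-:.:.+@@@@%#=:::::::::::::::::::::::::-#%@%@@#:..:--==-=-==-=*%%%
244 @@@@%*==========-:..:+@@@%=::::::::::::::::::::::::::::-+*%%%#:...--==-=-=-==+#%%
246 @%@@%===========-:.::=%%*-::::::::::::::::::::::::::::::::-*%*:...:-=====--===*%%
248 @@@%#==-========::.:.-==::::::::::::::::::::::::::::::::::::=+:....-====-=-===+#%
250 @@@%==-====-=---:::...::::::::::::::::::::::::::::.:::::::::::.....--====---=-=*%
252 :::-===========-:....::::::::::::::---------------::::::::::::.....:-----=-=--=-:
254 .::-==========-::.:..:::::::::-----------------------::.::::::.....:--==-==--==--
256 .:-==--=======-::....::::::-----------------------------:::::.......---===--===--
x0 214
```

Call:
move_arm(grip=[0,0,0,0,0,0,0,0,0,0,0], xyz=[[-0.8,-2,6],[0,0,7],[0,0,7],[0,0,5],[0,0,0],[0,0,2],[0,0,2],[0,0,1],[0,0,1],[0,0,1],[0,0,0]], dr=[[0.1,-0.1,0],[0,0,0],[0,0,0],[0,0,0],[0,0,0],[0,0,0],[0,0,0],[0,0,0],[0,0,0],[0,0,0],[0,0,0]])

```text
t: 24.45
tcp_pos: [521.8, -48.4, 231.9]
eef_rot: [[-0.559, 0.829, -0.003], [0.829, 0.559, -0.003], [-0.001, -0.004, -1.0]]
wrist_force: [0.3, 0.4, -1.5]
gripper_width: 18.0
grasp_force: 60.5
```

Call:
move_arm(grip=[0,0,0,0,0,0,0], xyz=[[0,0,1],[0,0,1],[0,0,1],[0,0,1],[0,0,1],[0,0,0],[0,0,0]], dr=[[0,0,0],[0,0,0],[0,0,0],[0,0,0],[0,0,0],[0,0,0],[0,0,0]])

```text
t: 25.15
tcp_pos: [521.8, -48.4, 226.9]
eef_rot: [[-0.559, 0.829, -0.003], [0.829, 0.559, -0.003], [-0.001, -0.004, -1.0]]
wrist_force: [-0.2, 0.9, -1.1]
gripper_width: 18.2
grasp_force: 60.5
```

Call:
move_arm(grip=[0,0,0,0,0,0,0,0,0], xyz=[[0,0,2],[0,0,2],[0,0,1],[0,0,1],[0,0,1],[0,0,1],[0,0,1],[0,0,0],[0,0,0]], dr=[[0,0,0],[0,0,0],[0,0,0],[0,0,0],[0,0,0],[0,0,0],[0,0,0],[0,0,0],[0,0,0]])

```text
t: 26.05
tcp_pos: [521.8, -48.4, 217.9]
eef_rot: [[-0.559, 0.829, -0.003], [0.829, 0.559, -0.003], [-0.001, -0.004, -1.0]]
wrist_force: [-0.0, 0.8, -0.8]
gripper_width: 18.0
grasp_force: 60.5
```

Call:
move_arm(grip=[0,0,0,0,0,0], xyz=[[0,0,1],[0,0,1],[0,0,1],[0,0,1],[0,0,0],[0,0,0]], dr=[[0,0,0],[0,0,0],[0,0,0],[0,0,0],[0,0,0],[0,0,0]])

```text
t: 26.65
tcp_pos: [521.8, -48.5, 213.8]
eef_rot: [[-0.559, 0.829, -0.003], [0.829, 0.559, -0.003], [-0.001, -0.004, -1.0]]
wrist_force: [-0.2, 1.6, -1.6]
gripper_width: 18.1
grasp_force: 60.5
```

Call:
move_arm(grip=[0,0,0,0,0,0,0,0,0,0], xyz=[[0,0,2],[0,0,2],[0,0,2],[0,0,2],[0,0,2],[0,0,2],[0,0,2],[0,0,2],[0,0,2],[0,0,0]], dr=[[0,0,0],[0,0,0],[0,0,0],[0,0,0],[0,0,0],[0,0,0],[0,0,0],[0,0,0],[0,0,0],[0,0,0]])

```text
t: 27.65
tcp_pos: [521.7, -48.4, 195.6]
eef_rot: [[-0.559, 0.829, -0.003], [0.829, 0.559, -0.003], [-0.001, -0.004, -1.0]]
wrist_force: [-0.1, 1.5, -0.7]
gripper_width: 18.1
grasp_force: 60.5
```

Call:
move_arm(grip=[0,0,0,0,0,0,0,0], xyz=[[0,0,1],[0,0,1],[0,0,1],[0,0,1],[0,0,0.7],[0,0,0.5],[0,0,0],[0,0,0]], dr=[[0,0,0],[0,0,0],[0,0,0],[0,0,0],[0,0,0],[0,0,0],[0,0,0],[0,0,0]])

```text
t: 28.45
tcp_pos: [521.7, -48.3, 190.7]
eef_rot: [[-0.559, 0.829, -0.003], [0.829, 0.559, -0.003], [-0.001, -0.004, -1.0]]
wrist_force: [-1.0, 3.6, 1.1]
gripper_width: 17.8
grasp_force: 60.6
```

Call:
move_arm(grip=[0,0,36,36,36,36], xyz=[[0,0,0.5],[0,0,0],[0,0,0],[0,0,0],[0,0,0],[0,0,0]], dr=[[0,0,0],[0,0,0],[0,0,0],[0,0,0],[0,0,0],[0,0,0]])

```text
t: 29.05
tcp_pos: [521.9, -49.3, 190.3]
eef_rot: [[-0.558, 0.83, -0.002], [0.83, 0.558, -0.004], [-0.002, -0.004, -1.0]]
wrist_force: [-0.4, -0.4, 0.5]
gripper_width: 36.4
grasp_force: 0.0
```

Call:
move_arm(grip=[40,40,40,40,40,40], xyz=[[0,0,-10],[0,0,-30],[0,0,-30],[0,0,-30],[0,0,0],[0,0,0]], dr=[[0,0,0],[0,0,0],[0,0,0],[0,0,0],[0,0,0],[0,0,0]])

```text
t: 29.65
tcp_pos: [522.3, -48.3, 291.4]
eef_rot: [[-0.559, 0.829, -0.0], [0.829, 0.559, -0.004], [-0.003, -0.002, -1.0]]
wrist_force: [-0.6, 0.9, -0.2]
gripper_width: 40.3
grasp_force: 0.0
```

```bash
python3 - <<'E'
from h import *
c=cam('wrist');s=status.state();print(s['tcp_pos'],s['eef_rot'][:,2],s['joint_pos'])
g=cv2.cvtColor(c['frame'],cv2.COLOR_RGB2GRAY)
u,v=map(int,proj(c,[521.9,-48,130]));print(u,v)
# dark head blob
x0,y0=u-35,v-35;m=(g[y0:v+36,x0:u+36]<70).astype(np.uint8)
for r in m[::3]:print(''.join('#' if q else '.' for q in r))
n,l,st,ce=cv2.connectedComponentsWithStats(m)
for i in range(1,n):
    if st[i,4]>100:print(st[i],ce[i]+[x0,y0],onz(c,*(ce[i]+[x0,y0]),125)[:2])
print('s2 shift',totool([598.4,247.9,166]))
E
```

```text
[521.65650885 -48.31553929 290.22496482] [-0.00288246 -0.00356895 -0.99998948] [ 0.05580772  0.1871189  -0.05356972  1.85023076  0.01513505  1.1074224
  0.58907534]
255 198
.......................................................................
.......................................................................
..................................#...#................................
...........................###################...............#.........
........................#....................####......................
....................#............................###...................
.................#...............####...............####...............
..............#............#################...........####............
........................###..............#####............####.........
........#.............##.....................###..............###......
...............................#########........#................###...
............................##############..........................###
............................######.########....................
[... 363 characters left out ...]
.....
.......................................................................
.......................................................................
.......................................................................
.......................................................................
.......................................................................
.......................................................................
[ 19   6  52  29 146] [267.31506849 179.44520548] [521.85595053 -32.44491154]
[ 22  18  27  13 106] [256.17924528 185.45283019] [517.78203914 -40.51459806]
[ 28  29  15  15 159] [254.83018868 198.77987421] [522.54706325 -49.32095369]
s2 shift [203.  229.7 122.9]
```

Call:
move_arm(grip=[40,40,40,40,40,40,40,40,40,40,40,40], xyz=[[29,33,0],[29,33,0],[29,33,0],[29,33,0],[29,33,0],[29,33,20],[29,32,20],[0,0,30],[0,0,30],[0,0,20],[0,0,0],[0,0,0]], dr=[[-0.25,0.08,0],[0,0,0],[0,0,0],[0,0,0],[0,0,0],[0,0,0],[0,0,0],[0,0,0],[0,0,0],[0,0,0],[0,0,0],[0,0,0]])

```text
t: 30.9
tcp_pos: [599.0, 248.4, 169.4]
eef_rot: [[-0.559, 0.829, -0.002], [0.829, 0.559, -0.001], [0.0, -0.002, -1.0]]
wrist_force: [-0.6, 0.3, -0.8]
gripper_width: 40.2
grasp_force: 0.0
```

```bash
python3 - <<'E'
from h import *
c=cam('wrist');s=status.state();print(s['tcp_pos'],s['eef_rot'][:,2],s['joint_pos'])
u,v=proj(c,[598.4,247.9,84]);print(u,v)
hsv=cv2.cvtColor(c['frame'],cv2.COLOR_RGB2HSV)
u,v=int(u),int(v);x0,y0=u-42,v-42
m=((hsv[y0:v+43,x0:u+43,1]<90)).astype(np.uint8)
n,l,st,ce=cv2.connectedComponentsWithStats(m)
for i in range(1,n):
    if st[i,4]>60:q=onz(c,*(ce[i]+[x0,y0]),80);print(st[i],ce[i]+[x0,y0],q[:2],totool([q[0],q[1],145]))
for r in m[::3]:print(''.join('#' if q else '.' for q in r))
E
```

```text
[599.72507067 248.73538147 170.68477441] [ 8.00127119e-04  4.82053136e-04 -9.99999564e-01] [-0.32415749  0.52055832 -0.18412473  1.6656524   0.11096072  0.96466082
  0.04497737]
253.3650522505235 247.5915570088691
[ 23  21  40  37 805] [253.82484472 243.81242236] [598.47382097 248.1616445 ] [ 0.2 -1.4 25.7]
[  0  66  39  19 400] [223.8325 282.8275] [597.89991889 220.77181735] [-22.2 -17.2  25.7]
.....................................................................................
.....................................................................................
.....................................................................................
.....................................................................................
.....................................................................................
......................................#.....#........................................
.....................................#.###.....#....#..#.............................
....................................##..#.#....#.#...................................
.............
[... 1092 characters left out ...]
............
.....................................................................................
####.................................................................................
#########............................................................................
###############......................................................................
#####################................................................................
###########################..........................................................
#################################..................................................##
#######################################..........................................####
```

Call:
move_arm(grip=[40,40,40,40,40], xyz=[[0.2,-0.8,10],[0,0,8],[0,0,5],[0,0,0],[0,0,0]], dr=[[0,0,0],[0,0,0],[0,0,0],[0,0,0],[0,0,0]])

```text
t: 31.45
tcp_pos: [598.6, 248.4, 147.1]
eef_rot: [[-0.559, 0.829, 0.0], [0.829, 0.559, 0.0], [0.0, 0.0, -1.0]]
wrist_force: [0.1, 0.4, 0.5]
gripper_width: 39.8
grasp_force: 0.0
```

Call:
move_arm(grip=[40,40,0,0,0,0,0], xyz=[[0,0,2.5],[0,0,0],[0,0,0],[0,0,0],[0,0,0],[0,0,0],[0,0,0]], dr=[[0,0,0],[0,0,0],[0,0,0],[0,0,0],[0,0,0],[0,0,0],[0,0,0]])

```text
t: 32.15
tcp_pos: [598.8, 248.5, 145.1]
eef_rot: [[-0.559, 0.829, 0.001], [0.829, 0.559, 0.0], [-0.0, 0.001, -1.0]]
wrist_force: [-0.2, -1.0, 3.8]
gripper_width: 18.0
grasp_force: 58.6
```

Call:
move_arm(grip=[0,0,0,0,0,0,0,0,0,0,0,0], xyz=[[0,0,-20],[0,0,-40],[0,0,-40],[-34,-22,-35],[-35,-23,-35],[-35,-23,0],[-35,-23,0],[-35,-23,0],[-35,-23,0],[-35,-23,0],[-35,-23,0],[-35,-23,0]], dr=[[0,0,0],[0,0,0],[0,0,0],[0,0,0],[0,0,0],[0,0,0],[0,0,0],[0,0,0],[0,0,0],[0,0,0],[0,0,0],[0,0,0]])

```text
t: 33.35
tcp_pos: [602.6, -122.6, 308.8]
eef_rot: [[-0.559, 0.829, -0.0], [0.829, 0.559, 0.0], [0.0, -0.0, -1.0]]
wrist_force: [0.5, 0.1, -1.5]
gripper_width: 17.9
grasp_force: 59.7
```

Call:
move_arm(grip=[0,0,0,0,0,0,0], xyz=[[-32,-21,0],[0,0,0],[0,0,20],[0,0,20],[0,0,8],[0,0,0],[0,0,0]], dr=[[0,0,0],[0,0,0],[0,0,0],[0,0,0],[0,0,0],[0,0,0],[0,0,0]])

```text
t: 34.05
tcp_pos: [603.9, -159.0, 261.9]
eef_rot: [[-0.559, 0.829, 0.001], [0.829, 0.559, 0.0], [-0.001, 0.001, -1.0]]
wrist_force: [-0.3, -0.2, -1.2]
gripper_width: 18.2
grasp_force: 59.7
```

```bash
python3 tip.py 75.1 603.8 -166
```

```text
[ 604.11280756 -159.16577547  262.37207978] [ 1.96637410e-03 -1.33693221e-04 -9.99998058e-01] 0.7713919977494836 [ 0.38484455 -0.2108351  -0.39723369] 18.200670929628934
to hole [-5.5 -4.1  0. ]
head [254.7 257.9]
tip [254.7 222.3]
hole px [248.6 215.5]
188 @@@@@@@@@@@@@@@@@@@@@@%%#*+++++++*+++++++++++++++++++++++++++++++++++++++++++++++
190 @@@@@@@@@@@@@@@@@@@@@@@@@@%#*++++++++++++++++++++++++++++++++++++++++++++++++++++
192 @@@@@@@@@@@@@@@@@@@@@@@@@@@@@@#*+++++*+++++++++++++++++++++++++++++++++++++++++++
194 @@@@@@@@@@@@@@@@@@@@@@@@@@@@@@@@%#**#%%#*++++++++++++++++++++++++++++++++++++++++
196 @@@@@@@@@@@@@@@@@@@@@@@@@@@@@@@@@@@@@@@@%%#*+++++++++++++++++++++++++++++++++++++
198 @@@@@@@@@@@@@@@@@@@@@@@@@@@@@@@@@@@@%@@@@@%%#++++++++++++++++++++++++++++++++++++
200 @@@@@@@@@@@@@@@@%@@@@@@@@@@@@@@@%@@@@@@@@@@#*++++++++++++++++++++++++++++++++++++
202 @@@@@@@@@@@@@@@@@@@@@@@@@@@@@@@@@@@@@@@%@@%@%%#++++++++++++++++++++*#++++++++++++
204 @@@@@@@@@@@@@@@@@@@@@@@@@@@@%#*****++*#%%%%@%%%*+++++++++++++++++*%%%%%#*##++++++
206 @@@@@@@@@@@@@@@@@@@@@@@@@%#*++++=------==*#%%%#++++++++++++++++*%%%%
[... 1470 characters left out ...]
=++++
242 ++++++=---==--==-:...-++=-:::.:::::::::::.:::.::::.:::::::::::...:-----------=+++
244 +++++==---=---=--.:..:==-::::::::::::::::::::::.:::.::::::::::....:----------==++
246 +++++====--=---=-....:--:.::::::::::::::::::::::::.:..::.::::.....:-=--=--=---=++
248 ++++==----------:....::::::::::.::::::::.::::::::::.::::::.:......:-------===-==+
250 ++++=-=-==-==---:.....::::::::::::---------------::::..::::::......:----------==+
252 ::::-=---=------......::.::::::----------------------:::.:::.......:---=--------:
254 :.:----==-=----:......:::::-----------------------------:::::.......-------=----:
256 .::-----==-=---:......::-----------------------------------:........--------=----
x0 214
```

Call:
move_arm(grip=[0,0,0,0,0,0,0,0,0,0,0], xyz=[[-3,-2.5,5],[-2.5,-2.2,6],[0,0,6],[0,0,5],[0,0,0],[0,0,0],[0,0,2],[0,0,1],[0,0,1],[0,0,1],[0,0,0]], dr=[[0,0,0],[0,0,0],[0,0,0],[0,0,0],[0,0,0],[0,0,0],[0,0,0],[0,0,0],[0,0,0],[0,0,0],[0,0,0]])

```text
t: 35.2
tcp_pos: [602.6, -166.4, 234.2]
eef_rot: [[-0.559, 0.829, 0.0], [0.829, 0.559, 0.0], [0.0, 0.0, -1.0]]
wrist_force: [-0.6, -0.6, -1.0]
gripper_width: 18.1
grasp_force: 59.7
```

Call:
move_arm(grip=[0,0,0,0,0,0,0], xyz=[[0,0,1],[0,0,1],[0,0,1],[0,0,1],[0,0,1],[0,0,0],[0,0,0]], dr=[[0,0,0],[0,0,0],[0,0,0],[0,0,0],[0,0,0],[0,0,0],[0,0,0]])

```text
t: 35.9
tcp_pos: [602.7, -166.4, 229.4]
eef_rot: [[-0.559, 0.829, 0.0], [0.829, 0.559, 0.0], [0.0, 0.0, -1.0]]
wrist_force: [-0.8, 0.3, -0.5]
gripper_width: 18.0
grasp_force: 59.7
```

Call:
move_arm(grip=[0,0,0,0,0,0,0,0,0,0], xyz=[[0,0,1.5],[0,0,1.5],[0,0,1.5],[0,0,1.5],[0,0,1],[0,0,1],[0,0,1],[0,0,1],[0,0,0],[0,0,0]], dr=[[0,0,0],[0,0,0],[0,0,0],[0,0,0],[0,0,0],[0,0,0],[0,0,0],[0,0,0],[0,0,0],[0,0,0]])

```text
t: 36.9
tcp_pos: [602.7, -166.4, 219.4]
eef_rot: [[-0.559, 0.829, 0.0], [0.829, 0.559, 0.0], [-0.0, 0.0, -1.0]]
wrist_force: [-0.4, 0.1, -0.1]
gripper_width: 17.9
grasp_force: 59.7
```

Call:
move_arm(grip=[0,0,0,0,0,0,0], xyz=[[0,0,1],[0,0,1],[0,0,1],[0,0,1],[0,0,1],[0,0,0],[0,0,0]], dr=[[0,0,0],[0,0,0],[0,0,0],[0,0,0],[0,0,0],[0,0,0],[0,0,0]])

```text
t: 37.6
tcp_pos: [602.7, -166.4, 214.3]
eef_rot: [[-0.559, 0.829, 0.0], [0.829, 0.559, 0.0], [0.0, 0.0, -1.0]]
wrist_force: [-0.0, 0.3, -1.4]
gripper_width: 17.9
grasp_force: 59.7
```

Through both holes; 23.2 mm to go.

Call:
move_arm(grip=[0,0,0,0,0,0,0,0,0,0], xyz=[[0,0,2],[0,0,2],[0,0,2],[0,0,2],[0,0,2],[0,0,2],[0,0,2],[0,0,2],[0,0,2],[0,0,0]], dr=[[0,0,0],[0,0,0],[0,0,0],[0,0,0],[0,0,0],[0,0,0],[0,0,0],[0,0,0],[0,0,0],[0,0,0]])

```text
t: 38.6
tcp_pos: [602.6, -166.4, 196.0]
eef_rot: [[-0.559, 0.829, -0.0], [0.829, 0.559, 0.0], [0.0, 0.0, -1.0]]
wrist_force: [0.6, -0.2, -0.4]
gripper_width: 18.2
grasp_force: 59.7
```

Call:
move_arm(grip=[0,0,0,0,0,0,0,0], xyz=[[0,0,1],[0,0,1],[0,0,1],[0,0,1],[0,0,0.6],[0,0,0.4],[0,0,0],[0,0,0]], dr=[[0,0,0],[0,0,0],[0,0,0],[0,0,0],[0,0,0],[0,0,0],[0,0,0],[0,0,0]])

```text
t: 39.4
tcp_pos: [602.7, -166.4, 191.3]
eef_rot: [[-0.559, 0.829, 0.0], [0.829, 0.559, 0.0], [0.0, 0.0, -1.0]]
wrist_force: [0.4, -1.2, -0.7]
gripper_width: 17.8
grasp_force: 59.7
```

Call:
move_arm(grip=[0,0,36,36,36,36], xyz=[[0,0,0.3],[0,0,0],[0,0,0],[0,0,0],[0,0,0],[0,0,0]], dr=[[0,0,0],[0,0,0],[0,0,0],[0,0,0],[0,0,0],[0,0,0]])

```text
t: 40.0
tcp_pos: [602.8, -166.3, 191.1]
eef_rot: [[-0.559, 0.829, 0.0], [0.829, 0.559, 0.0], [-0.0, 0.001, -1.0]]
wrist_force: [0.7, -0.2, 0.6]
gripper_width: 36.0
grasp_force: 0.0
```

Call:
move_arm(grip=[40,40,40,40,40,40,40], xyz=[[0,0,-10],[0,0,-30],[0,0,-30],[0,0,-30],[0,0,-30],[0,0,0],[0,0,0]], dr=[[0,0,0],[0,0,0],[0,0,0],[0,0,0],[0,0,0],[0,0,0],[0,0,0]])

```text
t: 40.7
tcp_pos: [603.0, -166.5, 322.5]
eef_rot: [[-0.559, 0.829, 0.003], [0.829, 0.559, -0.0], [-0.002, 0.002, -1.0]]
wrist_force: [-0.4, 0.4, -0.1]
gripper_width: 40.3
grasp_force: 0.0
```

```bash
python3 - <<'E'
from h import *
w=cam('wrist');b=cam('side');a=cam('scene');s=status.state();print(s['tcp_pos'],s['t'])
# socket recess at head top z=130, two-view check of heads
for n,p in dict(sx=(602.9,-166.2),sy=(521.9,-48)).items():
  for cn,c in(('wrist',w),('side',b),('scene',a)):
    u,v=proj(c,[*p,130]);ui,vi=int(round(u)),int(round(v))
    if not(20<ui<490 and 20<vi<360):continue
    g=cv2.cvtColor(c['frame'],cv2.COLOR_RGB2GRAY);r=30 if cn=='wrist' else 12
    print(n,cn,round(u,1),round(v,1))
    for y in range(vi-r,vi+r+1,2 if r==30 else 1):print(''.join(' .:-=+*#%@'[min(9,int(q)//20)] for q in g[y,ui-r:ui+r+1]))
E
```

```text
[ 602.03476231 -166.29767673  319.86587399] 40.85
sx wrist 254.5 187.5
@@%%%%%%%%%%%%%%%%%%%%%%%%%%%%%%%%%#+++++++++++++++++++++++++
%%%%%%%%%%%%%%%%%%%%%%%%%%%%%%%%%%%*+*%##++++++++++++++++++++
%%%%%%%%%%%%%%%%%%%%%%%%%%%%%%%%%%%%%%%%%%#**#%*+++++++++++++
%%%%%%%%%%%%%%%%%%%%%%%%%%%%%%%%%%%%%%%%%%%%%%%%%#+++++++++++
@%%%%%%%%%%%%%%%%%%%%%%%%%%%%%%%%%%%%%%%%%%%%%%%%*+++++++++*#
%%%%%%%%%%%%%%%%%%%%%%%%%%%%%%%#+*#%%##%%%%%%%%%%%%##%%%**#%%
%%%%%%%%%%%%%%%%%%%%%%%%%%%*##*++++++++++#%%%%%%%%%%%%%%%%%%%
%%%%%%%%%%%%%%%%%%%%%%%%#*-::::::::-=+++++++#%%%%%%%%%%%%%%%%
%%%%%%%%%%%%%%%%%%%%%#+-::::::-:::::::--=++++++#%%%%%%%%%%%%%
%%%%%%%%%%%%%%%%%%%%#-::--=++++++++==-::-=++++*%%%%%%%%%%%%%%
+*%%%%%%%%%%%%%%%%%*--=+++++++++++++++==-:=++++*%%%%%%%%%%%*+
++**%%%%%%%%%%%%%%#--=+++++===---==+++++=-:=+++*#%%%%%%%##+++
+++++*#%%%%%%%%%%%*=+++++=--:-----:-=++++=--+++*%%%%%%%*+++++
++++++**#%%%%%%%%#++++++=----------:--=+++==+*#%%%%%#*+++++++
++++++++++#%%%%%%#+++++=-------:------=+++=+#%%%%%#*+++++++++
+++++++++++**#%%%#++++++------:-------=+++=+#%%%#*+++++++++++
*+++++++++++++*#%%*+++++--:----------
[... 2874 characters left out ...]
=++
==------------------=++++
sy scene 258.0 168.4
       .:-+******+==-----
      ..:-+******++=-----
     ...:-=++**+++=------
      ..::--=++=-::------
      ...:::---:...:-----
      ...:::::::::.:-----
      .::::::::::::::----
     .:-=-:...::::::::---
     .:=+=:......:--::---
     .-=+=-:.....:--:::--
  .. .:-==-:.. ..:---:::-
 ... .:---:..  ..--=-:::-
  .. ..:-::.   .:-==--:::
    . .:::..  ..--==--:::
     ...... . .:-===--:::
    ......   .:-=====--::
.   .....   .:-+++===--::
:.   ...    .-+**+===---:
:.         .:=+***+==----
-.         :=+*****+=----
=:.      ..-=+*****+===--
=:..    .:=++*******+==--
-::..   :=***********+=--
:-:..   .=*#*+*******+==-
:-:.. ...-+#*++*******+=-
```

```bash
python3 -c "
from h import *
print(bot.hand_in())"
```

```text
the job is handed in; nothing more can be done
None
```

The job is handed in at about 41 s: the drift stands home in the corner hole and both screws are in the side holes with heads down on the flange, by TCP heights and camera checks; hand-in returned no verdict.

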